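# Index the packing turntable and load the packet

### The job

Pull the turntable's spring plunger up, swing the turntable round to the next hole so that its long compartment faces the tall post, and let the plunger snap fully home. Then lift the packet out of the rack, set it down on the rubber pad, tip it onto a broad side and let go of it, and finally take it again across its width and lay it flat in the long compartment. Leave the other things on the table where they are and the turntable locked.

Things in the scene. Friction and masses are not known exactly. Their poses are not given: they have to be found in the camera images.
- riser: fixed plywood riser, 352 (x) x 735 (y) mm, that carries the work; its top, called the board, is 75 mm above the table. Origin under its centre.
- index_base: fixed grey base of the turntable: round foot 216 mm across, 14 mm high, with a curved ledge (to 156 mm from the axis, 14 mm high) on its -x side. Origin on the turntable's axis at board height, z up. Three square holes 12.5 mm wide in the ledge, 140 mm from the axis: one towards the base's -x (the robot), one 45 degrees (0.785 rad) either side.
- turntable (a joint): angle of the turntable in the base, rad, positive counter-clockwise from above; 0 at the middle hole (start), +0.785 and -0.785 at the outer holes; limits +-0.95. Light friction (0.12 N m); held fast while the plunger is in a hole.
- long_compartment (a point): centre of the floor of the long compartment, largest of three on the grey round turntable (240 mm across, top 28 mm above the board), 68 mm from the axis, on the far side from the plunger. Inside 63 mm along its x (away from the axis) by 108 mm along its y; walls 4 mm thick, 16 mm high, with 60 mm finger gaps in both long sides. Hub cap at the axis: 13 mm radius, 5 mm high.
- plunger_knob (a point): middle of the plunger's black round grip, 30 mm diameter, 26 mm tall, upright, 140 mm from the axis, on the far side from the long compartment; 59 mm above the board when home. Under it a dark barrel 22 mm in diameter (28 to 44 mm above the board) on a flat arm 36 mm wide. Carry the raised grip round the axis to turn the turntable.
- plunger (a joint): how far the plunger is pulled up, m: 0 = home in a hole, 0.018 = stop. Its round-nosed pin, 10 mm thick, leaves the hole at 0.011; at 0.013 or more it clears the ledge. A spring pulls it down with 7 N at home to 9.5 N at the stop. Let go over a hole it snaps home; let go between holes it rests on the ledge at 0.011.
- tall_post: the taller of two fixed steel posts beyond the turntable, 95 mm high, 18 mm cap, origin at its foot; 150 mm from the turntable's axis, diametrically across from one of the two outer holes (either side by chance). When the long compartment faces it, the axis, compartment centre and post are in one line.
- short_post: the other steel post, 45 mm high, otherwise alike, across from the other outer hole; not the wanted one
- rack: fixed low wooden rack at the right of the board, 126 (x) x 80 (y) mm, floor 6 mm thick; end cheeks up to 38 mm above the board hold the packet on edge. Origin under its centre; its x is the packet's long direction. The middle 76 mm of both long sides is open for the fingers.
- packet_center (a point): centre of the packet, a pale carton 55 x 100 x 38 mm, 0.28 kg (mass varies by a fifth either way). Axes: x the 55 mm way, y the 100 mm way, z the 38 mm way. It starts on edge in the rack: 38 mm wide, 55 mm high, centre 33.5 mm above the board.
- pad: fixed black rubber pad 160 (x) x 140 (y) x 3 mm at the left of the board, kept clear: the place to set the packet down. Origin under its centre.
- big_carton: bystander: a larger brown carton 66 x 120 x 50 mm, origin under its centre
- blade_pack: bystander: small yellow packet 32 x 60 x 14 mm lying in a smaller compartment of the turntable; it rides along there
- tape_roll: bystander: roll of masking tape 104 mm across, 25 mm high, lying, origin under its centre
- card_stack: bystander: stack of blank cards 66 x 95 x 16 mm, origin under its centre

How it is judged:
By the outcome, as a careful person would: the job done as asked, in the order asked, and still so for the second after the job is handed in, with the robot touching nothing.
It also fails if it takes over 64 s, if anything falls off the work surface, if the arm or the gripper's body presses on something with over 40 N, if the wrist force passes 120 N, or if a joint passes its speed limit or range.

### The arm

A 6-joint arm with a two-finger parallel gripper is mounted at the origin on a cart in front of the work surface, level with it; the furniture and walls round the work are solid. World frame = base frame: x ahead of the robot, y to its left, z up, the work surface at z = 0. Lengths are in mm, angles in rad, forces in N, time in s.
With the tool pointing down it reaches from about 350 to 725 mm from the base axis. Payload 6 kg.
Tool frame: the origin (TCP) lies midway between the tips of the shut fingers; the grasp point (between the pads) lies 19 mm behind it; z points along the fingers, y is the line along which they close (so a half turn about z gives the same grasp; the last joint's range is limited). The gripper opens to 85 mm and grips with 20 to 120 N. Pads are 22 mm wide; open, the fingers measure 114 mm over their backs; the gripper's body (76 mm by 85 mm) begins 54 mm behind the grasp point. The pads swing forward as they close: fully open they stand 13 mm farther back than shut.
Start: joints at [-0.912, 0.04, 0.085, 0, -1.615, -0.334], TCP at [191.48, -568.603, 231.261] pointing down, gripper open.
Joint ranges: [-2.56, 2.56], [-1.29, 2.01], [-1.08, 1.49], [-3.29, 1.98], [-2.81, -0.18], [-2.99, 2.99]. Speed limits (rad/s): [2.57, 2.57, 3.01, 3.14, 3.14, 3.14].

### API

Orientations are given as a rotation vector (axis times angle).
In Python, from rig import monitor, grab_frame, calibration, workorder gives the robot as it stands.
- The arm moves only by the tool play_rows, never from a script. Its argument "series" is a list of rows, each a list of 5 numbers: the shift along the world's x, y, z in cm, then the turn about the world's z in rad, then the opening, from -1 (shut) to 1 (fully open). A call has 1 to 12 rows; each row is the pose to reach, as a shift and turn from the pose commanded when the call began; what a row does not reach only later rows make up. A row lasts 1/12 s, in which the tool goes at most 41.7 mm and 7.16 degrees, less where a joint would pass 70% of its speed; a pose out of reach is approached as far as the arm can. A call with a gripper value outside its range is refused whole. The fingers move at their own pace and stop on an object; "newtons" is the grip in N (left out, the last holds). Time passes only in rows, so rows that repeat a pose let the fingers close. It gives the time, the measured TCP pose, the force, the opening and the grip force at its end, in the units of the state.
- monitor.read_state(): the state, without advancing time (a new reading comes with each control period).
- grab_frame(name): name is "scene" or "top"; returns the picture (480x640x3 uint8, red, green, blue); there is no depth.
- calibration(name): a dict with "vertical_fov" (degrees; the focal length in pixels is half the picture's height over the tangent of half this angle, whatever the lens; pixels are square), "cx", "cy" (the principal point, pixels), "k1" (the pictures are not rectified: a ray, as slopes to the right and down, at radius r is drawn at 1 + k1 r^2 times it, then the intrinsics apply), "R" (3x3) and "t" (3): a world point X has camera coordinates R X + t. Camera axes: x right, y down, z forward; pixel columns grow to the right and rows downward; lengths in mm; the calibration is good to about 2 mm. A picture is of the moment at which its call begins. calibration takes no time and is no camera call.
- workorder.finish_job(): hands the job in; it is judged then, once.
The state is a dict: "t": time; "joint_pos": joint angles; "dq": joint speeds; "joint_efforts": joint torques, N m; "tcp_pos": TCP position; "tool_rot": TCP orientation; "force": force on the tool from outside, world axes, zero at the start; "moment": the same for the moment, N m; "opening": finger opening in mm; "finger_force": force on a finger pad.
Only numpy, scipy, OpenCV 4.12 (cv2) and the standard library are available. Lean on these libraries where they do the work, as an engineer would, in place of code of your own. Each camera call takes 0.05 s, during which the arm holds its last target. There are 200 camera calls.

## Working session

There is one attempt and no reset: what is moved stays moved. The work goes in short steps, Python scripts to look and compute and a tool call to move; the robot and the scene stay as the last step left them, time stands still between calls to the robot, and variables do not carry over. Pictures are saved under pics/ and viewed, at most 10 in all, crops included, and the job is handed in when it is done.

Besides the shell and the picture viewer there is one more tool, called after "Emit:" as a command line: name --pt "numbers of a row" for each row, then --argument value for the rest. play_rows: Moves the arm, as the interface text tells. Its arguments: {"type":"object","properties":{"series":{"type":"array","items":{"type":"array","items":{"type":"number"}}},"newtons":{"type":"number"}},"required":["series"]}

```bash
ls; mkdir -p pics; cat > h.py <<'E'
import numpy as np, cv2
from rig import monitor, grab_frame, calibration, workorder
def K(n):
    c=calibration(n); f=240/np.tan(np.radians(c["vertical_fov"])/2)
    return c,f,np.array(c["R"]),np.array(c["t"])
def pix2w(n,uv,z):
    c,f,R,t=K(n); u=np.array([(uv[0]-c["cx"])/f,(uv[1]-c["cy"])/f]); s=u.copy()
    for _ in range(30): s=u/(1+c["k1"]*(s@s))
    o=-R.T@t; d=R.T@np.array([s[0],s[1],1]); return o+d*(z-o[2])/d[2]
def w2pix(n,X):
    c,f,R,t=K(n); p=R@np.array(X,float)+t; s=p[:2]/p[2]; s=s*(1+c["k1"]*(s@s)); return s*f+[c["cx"],c["cy"]]
def save(n,name):
    im=grab_frame(n); cv2.imwrite(f"pics/{name}.png",im[:,:,::-1]); return im
E
python3 - <<'E'
from h import *
for n in("scene","top"):
    save(n,n+"0"); c,f,R,t=K(n); print(n,f,c["k1"],-R.T@t,R[2])
print(monitor.read_state())
E
```

```text
pics
scene 453.3990850143535 -0.04281411969317316 [298.01343617 458.68972583 719.85992561] [ 0.39835368 -0.58022209 -0.71039192]
top 490.1095030728462 -0.03335681609423854 [ 538.1568921   -11.35732792 1104.59829278] [ 0.08537833 -0.00620306 -0.99632929]
{'t': 0.1, 'joint_pos': array([-9.12338769e-01,  4.07379985e-02,  8.39307203e-02, -3.95956506e-04,
       -1.61550842e+00, -3.33695098e-01]), 'dq': array([-0.00124651, -0.00179829,  0.00337371,  0.00206288, -0.00073075,
       -0.00111843]), 'joint_efforts': array([-6.78963581e-03, -3.69352949e+01,  3.48278260e+01,  6.95180699e+00,
       -4.67157210e-03, -1.18533569e-05]), 'tcp_pos': array([ 191.4204347 , -568.33741953,  230.39996865]), 'tool_rot': array([ 5.07862929e-01, -3.09988968e+00, -2.39439730e-03]), 'force': array([ 0.0726198 , -0.82781102,  0.38568518]), 'moment': array([-0.00546487,  0.03402391, -0.0179838 ]), 'finger_force': 0.0, 'opening': 85.15165701691485}
```

View pics/scene0.png

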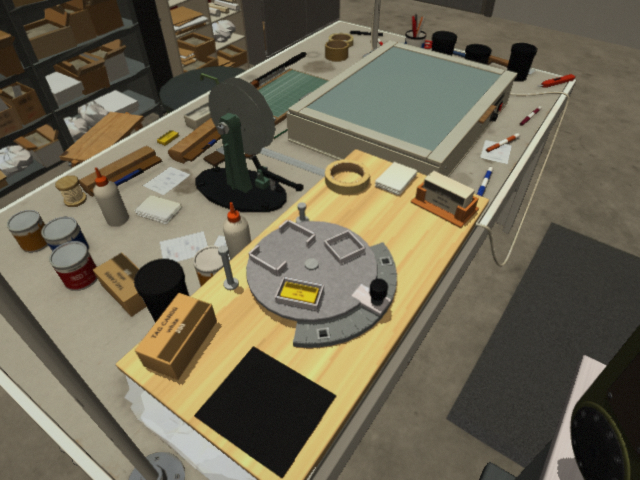

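View pics/top0.png

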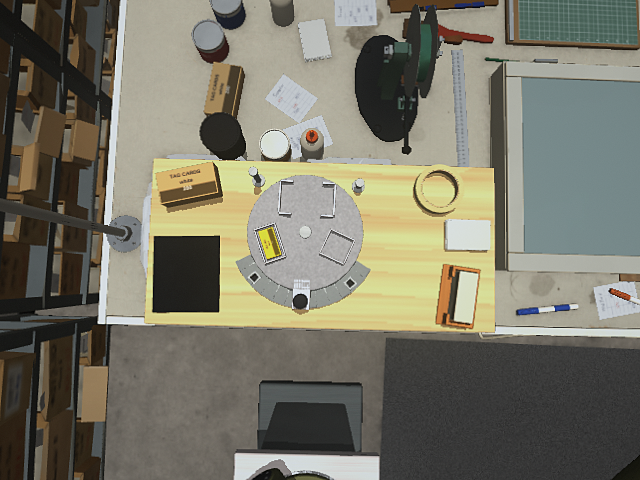

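The top view has x up and y left. It shows the hub at (305,232), knob at (300,300), pad at (186,273), packet at about (465,297), the tall post at left (foot about (260,186)) and the short post at right (359,186). The turntable therefore has to turn +0.785.

```bash
cat > m.py <<'E'
from h import *
im=cv2.imread("pics/top0.png"); hsv=cv2.cvtColor(im,cv2.COLOR_BGR2HSV)
def blob(mask,box):
    x0,y0,x1,y1=box; m=np.zeros(mask.shape,np.uint8); m[y0:y1,x0:x1]=mask[y0:y1,x0:x1]*255
    cs,_=cv2.findContours(m,cv2.RETR_EXTERNAL,cv2.CHAIN_APPROX_NONE); return max(cs,key=cv2.contourArea)
V=hsv[:,:,2];S=hsv[:,:,1]
def rect(name,c,z):
    P=np.array([pix2w("top",p[0],z)[:2] for p in c],np.float32); r=cv2.minAreaRect(P); print(name,np.round(cv2.boxPoints(r),1).tolist(),"c",np.round(r[0],1),"s",np.round(r[1],1),"ang",round(r[2],1))
    return r
rect("pad",blob(V<40,(140,225,230,320)),78)
rect("knob",blob(V<60,(285,285,315,315)),147)
rect("hub",blob((V>165)&(S<60),(295,222,316,243)),108)
rect("packet",blob((V>150)&(S<70),(445,262,490,335)),136)
rect("rack",blob((S>150)&(hsv[:,:,0]<14),(430,255,490,335)),113)
rect("board",blob((S>60)&(V>120),(140,150,500,335)),75)
g=blob((S<50)&(V>80),(235,170,375,300)); rect("disc",g,103)
rect("postT",blob((V>150)&(S<40),(245,160,265,180)),170)
rect("postS",blob((V>150)&(S<40),(350,175,368,190)),120)
cv2.imwrite("pics/crop.png",np.hstack([cv2.resize(im[160:330,230:380],None,fx=2.7,fy=2.7,interpolation=2),cv2.resize(im[250:335,425:495],(378,459),interpolation=2)]))
E
python3 m.py
```

```text
pad [[456.79998779296875, 329.70001220703125], [460.70001220703125, 191.60000610351562], [617.0, 196.0], [613.0999755859375, 334.1000061035156]] c [536.9 262.8] s [156.4 138.2] ang 1.6
knob [[475.5, 33.900001525878906], [476.20001220703125, 8.699999809265137], [503.20001220703125, 9.5], [502.5, 34.70000076293945]] c [489.4  21.7] s [27.  25.2] ang 1.6
hub [[606.4000244140625, 35.79999923706055], [607.5, -5.0], [648.5, -3.9000000953674316], [647.4000244140625, 37.0]] c [627.4  16. ] s [41.  40.9] ang 1.6
packet [[453.29998779296875, -317.8999938964844], [552.0999755859375, -330.29998779296875], [556.9000244140625, -292.79998779296875], [458.0, -280.3999938964844]] c [ 505.1 -305.4] s [37.8 99.6] ang 82.8
rack [[450.5, -252.5], [450.70001220703125, -278.79998779296875], [539.0, -278.0], [538.7999877929688, -251.6999969482422]] c [ 494.7 -265.3] s [88.3 26.3] ang 0.5
board [[429.79998779296875, -384.79998779296875], [784.5999755859375, -384.8999938964844], [784.7999877929688, 347.3999938964844], [430.0, 347.5]] c [607.3 -18.7] s [732.3 354.8] ang 90.0
disc [[487.70001220703125, 153.10000610351562], [494.79998779296875, -120.30000305175781], [749.9000244140625, -113.69999694824219], [742.7999877929688, 159.6999969482422]] c [618.8  19.7] s [255.2 273.5] ang 1.5
postT [[729.5, 125.69999694824219], [730.0, 112.19999694824219], [745.7999877929688, 112.80000305175781], [745.2999877929688, 126.30000305175781]] c [737.6 119.2] s [15.8 13.6] ang 2.2
postS [[716.7000122070312, -77.4000015258789], [717.4000244140625, -101.9000015258789], [738.0, -101.30000305175781], [737.2999877929688, -76.9000015258789]] c [727.3 -89.4] s [20.6 24.5] ang 1.6
```

View pics/crop.png

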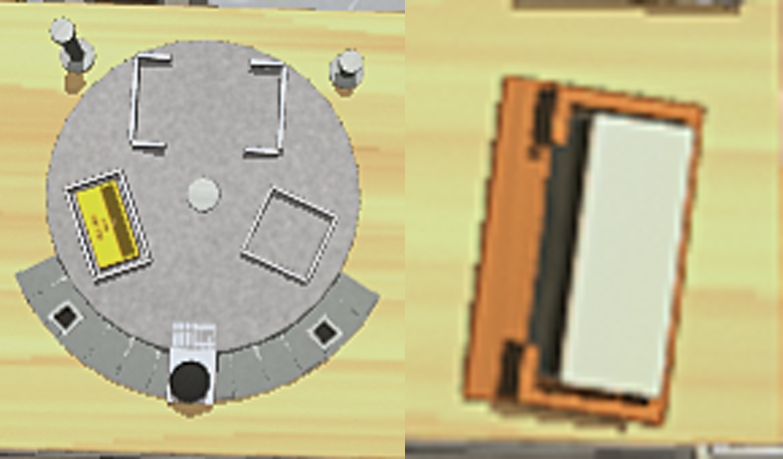

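The crop shows the holes at (254,277) and (350,283) full-frame, the knob at (300,301), the hub at (305,232) and the packet centred at about (465,297).

```bash
cat >> m.py <<'E'
print("----")
A=pix2w("top",(305.2,231.9),108)[:2]
hs=[]
for b in((247,270,261,285),(343,275,358,290)):
    c=blob(V<75,b); M=cv2.moments(c); p=(M["m10"]/M["m00"],M["m01"]/M["m00"]); w=pix2w("top",p,89)[:2]; hs.append(w); print("hole",np.round(p,1),np.round(w,1),cv2.contourArea(c),np.linalg.norm(w-A))
d=hs[0]-hs[1]; print("axis",A,"sep",np.linalg.norm(d),"yaw",np.degrees(np.arctan2(-d[0],d[1])))
k=np.array([489.4,21.7]); print("knob yaw",np.degrees(np.arctan2(*(A-k)[::-1])),np.linalg.norm(A-k))
sc=cv2.imread("pics/scene0.png"); 
for X in([489.4,21.7,147],[A[0],A[1],108],[505,-305.4,136]): print(w2pix("scene",X))
cc=blob((hsv[:,:,2]>60)&(S>110)&(hsv[:,:,0]<18),(150,160,225,215)); rect("carton",cc,125)
E
python3 m.py | sed -n '/----/,$p'
```

```text
Traceback (most recent call last):
  File "m.py", line 15, in <module>
    rect("board",blob((S>60)&(V>120),(140,150,500,335)),75)
    ~~~~^^^^^^^^^^^^^^^^^^^^^^^^^^^^^^^^^^^^^^^^^^^^^^^^^^^
  File "m.py", line 8, in rect
    P=np.array([pix2w("top",p[0],z)[:2] for p in c],np.float32); r=cv2.minAreaRect(P); print(name,np.round(cv2.boxPoints(r),1).tolist(),"c",np.round(r[0],1),"s",np.round(r[1],1),"ang",round(r[2],1))
                ~~~~~^^^^^^^^^^^^^^
  File "h.py", line 7, in pix2w
    c,f,R,t=K(n); u=np.array([(uv[0]-c["cx"])/f,(uv[1]-c["cy"])/f]); s=u.copy()
            ~^^^
  File "h.py", line 4, in K
    c=calibration(n); f=240/np.tan(np.radians(c["vertical_fov"])/2)
ValueError: time passes only in moves, steps and waits
```

```bash
python3 - <<'E'
s=open('h.py').read()
s=s.replace('def K(n):\n    c=calibration(n);','import functools\n@functools.lru_cache\ndef K(n):\n    c=calibration(n);')
open('h.py','w').write(s)
E
python3 m.py | sed -n '/----/,$p'
```

```text
----
hole [253.7 276.9] [533.2 119.5] 25.5 140.45828489015204
hole [349.9 282.8] [526.4 -79.3] 22.5 138.71153270098137
axis [627.61148862  15.52885016] sep 198.93246276599152 yaw -1.969132211342664
knob yaw -2.5565613639990086 138.3491910982646
[379.39664153 284.02364611]
[312.75632988 262.27344671]
[449.70204496 183.04432443]
carton [[678.4000244140625, 308.3999938964844], [688.2000122070312, 267.29998779296875], [710.7999877929688, 272.70001220703125], [700.9000244140625, 313.79998779296875]] c [694.6 290.5] s [23.2 42.3] ang 13.5
```

Emit:
play_rows --pt "3 5 0 0 1" --pt "6 9 0 -0.1 1" --pt "9 13 0 -0.15 1" --pt "11 17 0 -0.2 1" --pt "13 21 -1 -0.25 1" --pt "15 25 -1 -0.3 1" --pt "17 29 -2 -0.36 1" --pt "18 33 -2 -0.36 1" --pt "20 37 -3 -0.36 1" --pt "22 41 -3 -0.36 1" --pt "24 45 -3 -0.36 1" --pt "25.7 48.7 -3 -0.36 1" --newtons 60

```text
t: 1.1
tcp_pos: [425.6, -128.1, 202.2]
tool_rot: [0.055, 3.141, 0.001]
force: [0.8, -0.5, 0.6]
opening: 85.6
finger_force: 0.0
```

Emit:
play_rows --pt "2 4 0 0 1" --pt "3 7.5 0 0 1" --pt "4 10.3 0 0 1" --pt "4 10.3 0 0 1" --pt "4 10.3 0 0 1" --pt "4 10.3 0 0 1"

```text
t: 1.6
tcp_pos: [465.3, -27.3, 202.3]
tool_rot: [-0.054, -3.14, 0.0]
force: [-0.2, 0.4, 0.6]
opening: 85.5
finger_force: 0.0
```

```bash
python3 - <<'E'
from h import *
s=monitor.read_state();print(s["tcp_pos"],s["tool_rot"],s["force"])
save("top","top1");save("scene","sc1")
a=cv2.imread("pics/top1.png");b=cv2.imread("pics/sc1.png")
cv2.imwrite("pics/c1.png",np.hstack([cv2.resize(a[230:350,250:350],(400,480)),cv2.resize(b[210:330,320:420],(400,480))]))
E
```

```text
[465.31526367 -27.28598985 202.27888889] [-5.44438097e-02 -3.14044109e+00  3.84336776e-04] [-0.23004247  0.40938021  0.62376965]
```

View pics/c1.png

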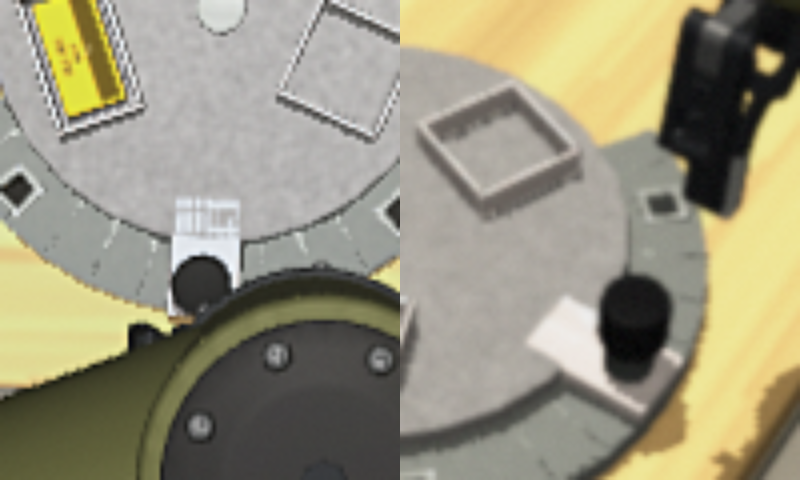

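The knob is clear at both sides and the tool stops short, since rows are rate limited. I continue to the knob and descend.

Emit:
play_rows --pt "1.2 2.4 0 0 1" --pt "2.3 4.8 0 0 1" --pt "2.3 4.8 0 0 1" --pt "2.3 4.8 -2 0 1" --pt "2.3 4.8 -4 0 1" --pt "2.3 4.8 -6 0 1" --pt "2.3 4.8 -7.5 0 1" --pt "2.3 4.8 -8.7 0 1" --pt "2.3 4.8 -8.7 0 1" --pt "2.3 4.8 -8.7 0 1"

```text
t: 2.53
tcp_pos: [488.4, 20.0, 115.7]
tool_rot: [-0.057, -3.141, 0.001]
force: [0.3, -0.4, 0.2]
opening: 85.4
finger_force: 0.0
```

Emit:
play_rows --pt "0 0 0 0 -1" --pt "0 0 0 0 -1" --pt "0 0 0 0 -1" --pt "0 0 0 0 -1" --pt "0 0 0 0 -1" --pt "0 0 0 0 -1" --pt "0 0 0 0 -1" --pt "0 0 0 0 -1"

```text
t: 3.2
tcp_pos: [488.8, 20.8, 116.3]
tool_rot: [0.055, 3.14, 0.0]
force: [-2.8, 0.6, 5.6]
opening: 28.4
finger_force: 59.1
```

Emit:
play_rows --pt "0 0 0.5 0 -1" --pt "0 0 1.0 0 -1" --pt "0 0 1.4 0 -1" --pt "0 0 1.6 0 -1" --pt "0 0 1.6 0 -1"

```text
t: 3.62
tcp_pos: [488.5, 21.0, 129.8]
tool_rot: [-0.056, -3.14, -0.001]
force: [7.1, -1.7, -9.4]
opening: 28.5
finger_force: 59.7
```

Emit:
play_rows --pt "0 0 0.1 0 -1" --pt "0 0 0.15 0 -1" --pt "0 0 0.15 0 -1"

```text
t: 3.87
tcp_pos: [488.5, 20.9, 130.8]
tool_rot: [-0.056, -3.14, -0.0]
force: [7.1, -1.6, -10.0]
opening: 28.6
finger_force: 59.7
```

Emit:
play_rows --pt "0 -1.0 0 0.071 -1" --pt "0.07 -2.0 0 0.143 -1" --pt "0.21 -2.98 0 0.214 -1" --pt "0.42 -3.96 0 0.286 -1" --pt "0.7 -4.92 0 0.357 -1" --pt "1.05 -5.86 0 0.428 -1" --pt "1.47 -6.77 0 0.5 -1" --pt "1.94 -7.65 0 0.571 -1" --pt "2.48 -8.49 0 0.643 -1" --pt "3.08 -9.29 0 0.714 -1" --pt "3.73 -10.04 0 0.785 -1" --pt "3.73 -10.04 0 0.785 -1"

```text
t: 4.87
tcp_pos: [526.0, -80.2, 130.1]
tool_rot: [1.152, -2.92, -0.003]
force: [4.6, 0.6, -9.6]
opening: 28.3
finger_force: 60.1
```

Emit:
play_rows --pt "0 0 0 0 -1" --pt "0 0 0 0 -1" --pt "0 0 0 0 -1"

```text
t: 5.12
tcp_pos: [525.4, -79.6, 130.9]
tool_rot: [1.147, -2.922, -0.002]
force: [4.1, -2.2, -9.3]
opening: 28.8
finger_force: 60.1
```

```bash
python3 - <<'E'
from h import *
s=monitor.read_state();print(s["tcp_pos"],s["tool_rot"],s["force"],s["opening"])
save("top","top2");save("scene","sc2")
a=cv2.imread("pics/top2.png");b=cv2.imread("pics/sc2.png")
cv2.imwrite("pics/c2.png",np.hstack([cv2.resize(a[160:310,235:375],(400,428)),cv2.resize(b[210:360,240:405],(400,428))]))
E
```

```text
[525.41003052 -79.57896824 130.90330662] [ 1.14739188e+00 -2.92237920e+00 -1.83154954e-03] [ 4.05577147 -2.15205443 -9.31659035] 28.766768772326422
```

View pics/c2.png

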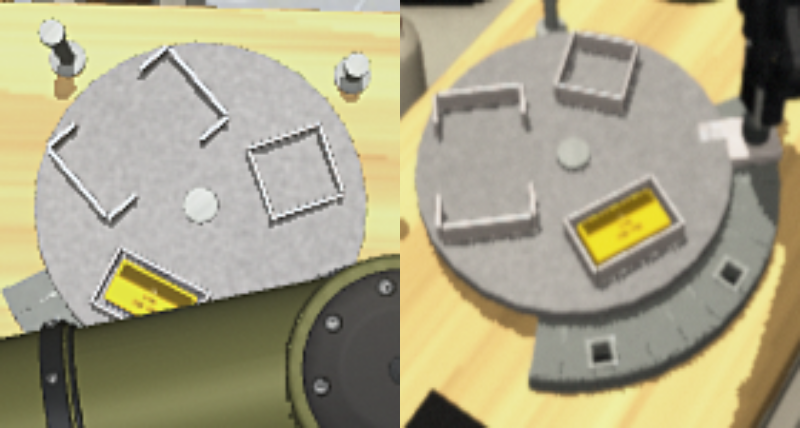

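The long compartment now faces the tall post, at the upper left in the top view, and both other holes are exposed. I release the knob and let it snap.

Emit:
play_rows --pt "0 0 0 0 1" --pt "0 0 0 0 1" --pt "0 0 0 0 1" --pt "0 0 0 0 1" --pt "0 0 0 0 1" --pt "0 0 0 0 1" --pt "0 0 2 0 1" --pt "0 0 5 0 1" --pt "0 0 8 0 1" --pt "0 -3 9 0 1" --pt "0 -6 9 0 1" --pt "0 -9 9 0 1"

```text
t: 6.22
tcp_pos: [526.3, -170.3, 224.7]
tool_rot: [-1.152, 2.92, -0.002]
force: [0.5, -0.4, -1.7]
opening: 85.3
finger_force: 0.0
```

Emit:
play_rows --pt "-0.5 -4 0 -0.1 1" --pt "-0.8 -8 0 -0.2 1" --pt "-1.2 -12 0 -0.3 1" --pt "-1.6 -13.5 0 -0.4 1" --pt "-2 -13.6 0 -0.5 1" --pt "-2 -13.6 0 -0.6 1" --pt "-2 -13.6 0 -0.7 1" --pt "-2 -13.6 0 -0.8 1" --pt "-2 -13.6 0 -0.87 1" --pt "-2 -13.6 0 -0.87 1"

```text
t: 7.05
tcp_pos: [505.8, -305.6, 223.1]
tool_rot: [-0.193, -3.136, -0.0]
force: [0.4, 0.5, 0.3]
opening: 85.2
finger_force: 0.0
```

```bash
python3 - <<'E'
from h import *
s=monitor.read_state();print(s["tcp_pos"],s["tool_rot"],s["force"],s["opening"])
a=save("top","top3");b=save("scene","sc3")
ax=np.array([627.6,15.5]); 
for yaw in (-2.1+45,):
    k=ax-140*np.array([np.cos(np.radians(yaw)),np.sin(np.radians(yaw))]); print("expect knob",k)
print("scene px knob top home/up11",w2pix("scene",[*k,147]),w2pix("scene",[*k,158]),"bottom home/up",w2pix("scene",[*k,121]),w2pix("scene",[*k,132]))
print("top px",w2pix("top",[*k,147]))
aa=cv2.imread("pics/top3.png");b=cv2.imread("pics/sc3.png")
cv2.imwrite("pics/c3.png",np.hstack([cv2.resize(aa[240:320,310:390],(400,400),interpolation=2),cv2.resize(b[220:290,350:420],(400,400),interpolation=2)]))
E
```

```text
[ 505.77772202 -305.6395514   223.14804328] [-1.92670016e-01 -3.13567748e+00 -1.13253362e-04] [0.42640615 0.49148866 0.28207299] 85.1734959001469
expect knob [525.04399417 -79.80092165]
scene px knob top home/up11 [389.97556459 238.82333609] [390.5997564  234.42973539] bottom home/up [388.54490802 248.87926175] [389.14267468 244.68003811]
top px [352.1730582  283.87255905]
```

View pics/c3.png

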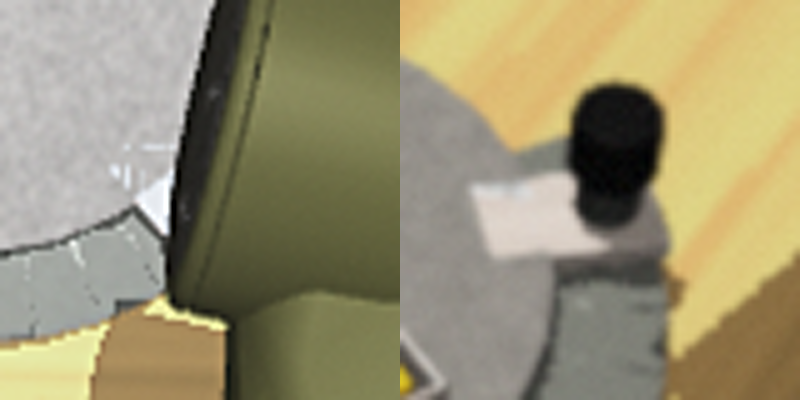

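The knob reads home: its top is at scene pixel (388,238), against a predicted (390,239) home and (390.6,234) if stuck on the ledge. The tool stands over the packet, so I descend and grip.

Emit:
play_rows --pt "0 0 -3 0 1" --pt "0 0 -6 0 1" --pt "0 0 -9 0 1" --pt "0 0 -11 0 1" --pt "0 0 -12.8 0 1" --pt "0 0 -12.8 0 1" --pt "0 0 -12.8 0 1" --pt "0 0 -12.8 0 -1" --pt "0 0 -12.8 0 -1" --pt "0 0 -12.8 0 -1" --pt "0 0 -12.8 0 -1" --pt "0 0 -12.8 0 -1" --newtons 35

```text
t: 8.15
tcp_pos: [506.4, -305.9, 96.4]
tool_rot: [0.188, 3.134, -0.001]
force: [0.6, 0.1, 3.7]
opening: 37.7
finger_force: 36.9
```

Emit:
play_rows --pt "0 0 0 0 -1" --pt "0 0 0 0 -1" --pt "0 0 0 0 -1"

```text
t: 8.4
tcp_pos: [506.4, -305.9, 96.4]
tool_rot: [0.188, 3.134, -0.001]
force: [-0.7, -0.6, 5.2]
opening: 37.5
finger_force: 37.0
```

Emit:
play_rows --pt "0 0 2 0 -1" --pt "0 0 5 0 -1" --pt "0 0 8 0 -1" --pt "0 1 11 0 -1" --pt "0 3 12.5 0 -1" --pt "0 6 12.5 0 -1" --pt "0.3 9.5 12.5 0.02 -1" --pt "0.5 13 12.5 0.04 -1" --pt "0.8 16.5 12.5 0.06 -1" --pt "1.1 20 12.5 0.08 -1" --pt "1.4 23.5 12.5 0.1 -1" --pt "1.7 27 12.5 0.12 -1"

```text
t: 9.4
tcp_pos: [522.1, -33.6, 218.8]
tool_rot: [0.001, -3.14, -0.001]
force: [1.7, 0.9, -3.1]
opening: 37.8
finger_force: 36.6
```

Emit:
play_rows --pt "0.2 3.5 0 0 -1" --pt "0.4 7 0 0 -1" --pt "0.6 10.5 0 0 -1" --pt "0.8 14 0 0 -1" --pt "1 17.5 0 0 -1" --pt "1.2 21 0 0 -1" --pt "1.4 24.5 0 0 -1" --pt "1.4 28 0 0 -1" --pt "1.4 30 0 0 -1" --pt "1.4 31.5 0 0 -1" --pt "1.4 31.7 0 0 -1" --pt "1.4 31.7 0 0 -1"

```text
t: 10.4
tcp_pos: [536.4, 281.7, 218.9]
tool_rot: [0.001, -3.14, 0.002]
force: [0.1, -0.1, -3.0]
opening: 37.5
finger_force: 36.7
```

Emit:
play_rows --pt "0 0 -3 0 -1" --pt "0 0 -6 0 -1" --pt "0 0 -8.5 0 -1" --pt "0 0 -10.5 0 -1" --pt "0 0 -11.8 0 -1" --pt "0 0 -12.2 0 -1" --pt "0 0 -12.4 0 -1" --pt "0 0 -12.4 0 -1" --pt "0 0 -12.5 0 -1" --pt "0 0 -12.5 0 -1"

```text
t: 11.23
tcp_pos: [537.4, 281.8, 96.5]
tool_rot: [0.0, 3.14, 0.002]
force: [0.5, 0.5, -1.6]
opening: 37.7
finger_force: 36.6
```

Emit:
play_rows --pt "0 0 -0.1 0 -1" --pt "0 0 -0.2 0 -1" --pt "0 0 -0.2 0 -1"

```text
t: 11.48
tcp_pos: [537.0, 281.7, 93.5]
tool_rot: [0.0, 3.141, 0.001]
force: [-0.0, -0.2, -1.3]
opening: 37.5
finger_force: 36.7
```

Emit:
play_rows --pt "0 0 -0.1 0 -1" --pt "0 0 -0.1 0 -1"

```text
t: 11.65
tcp_pos: [537.0, 281.6, 93.4]
tool_rot: [-0.0, 3.141, 0.001]
force: [-4.4, -0.5, 5.0]
opening: 37.7
finger_force: 37.4
```

Emit:
play_rows --pt "0 0 0.1 0 1" --pt "0 0 0.1 0 1" --pt "0 0 0.1 0 1" --pt "0 0 0.1 0 1" --pt "0 0 0.1 0 1" --pt "0 0 3 0 1" --pt "0 0 6 0 1" --pt "0 0 9 0 1" --pt "0 2 9.5 0 -1" --pt "0 4 9.5 0 -1" --pt "0 5.3 9.5 0 -1" --pt "0 5.3 9.5 0 -1"

```text
t: 12.65
tcp_pos: [536.3, 336.2, 185.7]
tool_rot: [0.002, -3.14, 0.001]
force: [-0.1, -0.2, -0.3]
opening: 38.4
finger_force: 0.0
```

Emit:
play_rows --pt "0 0 0 0 -1" --pt "0 0 0 0 -1" --pt "0 0 0 0 -1" --pt "0 0 -2 0 -1" --pt "0 0 -4 0 -1" --pt "0 0 -6 0 -1" --pt "0 0 -6.5 0 -1" --pt "0 0 -6.5 0 -1"

```text
t: 13.32
tcp_pos: [536.2, 333.2, 120.2]
tool_rot: [-0.001, -3.139, 0.004]
force: [-0.4, -0.8, 0.5]
opening: -0.2
finger_force: 0.0
```

```bash
python3 - <<'E'
from h import *
s=monitor.read_state();print(s["tcp_pos"],s["tool_rot"],s["force"],s["opening"])
save("top","top4");save("scene","sc4")
aa=cv2.imread("pics/top4.png");b=cv2.imread("pics/sc4.png")
cv2.imwrite("pics/c4.png",np.hstack([cv2.resize(aa[220:330,140:250],(390,390)),cv2.resize(b[290:480,180:370],(390,390))]))
E
```

```text
[536.19041235 333.20940663 120.19101072] [-1.27955965e-03 -3.13907605e+00  3.88945537e-03] [-0.37673985 -0.77424919  0.47240305] -0.22784331940856603
```

View pics/c4.png

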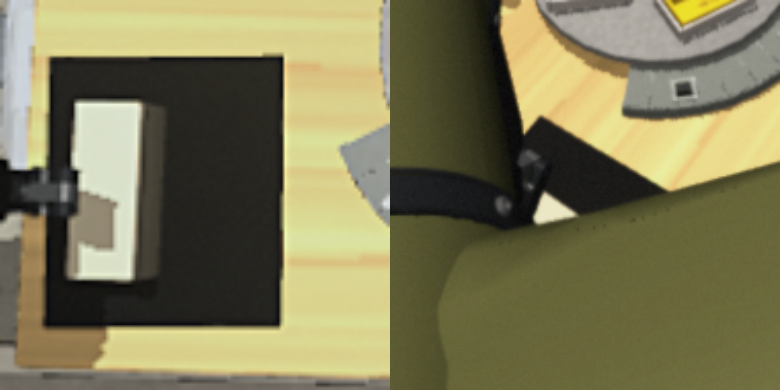

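The packet stands on edge on the pad, clear on its right, and the shut fingers are at its left face. I push it over toward -y.

Emit:
play_rows --pt "0 -0.7 0 0 -1" --pt "0 -1.2 0 0 -1" --pt "0 -1.7 0 0 -1" --pt "0 -2.1 0 0 -1" --pt "0 -2.5 0 0 -1" --pt "0 -2.9 0 0 -1" --pt "0 -3.3 0 0 -1" --pt "0 -3.7 0 0 -1" --pt "0 -4.1 0 0 -1" --pt "0 -4.5 0 0 -1" --pt "0 -4.9 0 0 -1" --pt "0 -5.2 0 0 -1"

```text
t: 14.42
tcp_pos: [536.6, 281.5, 121.3]
tool_rot: [-0.001, -3.14, 0.001]
force: [0.5, 0.1, 0.1]
opening: 0.1
finger_force: 0.0
```

Emit:
play_rows --pt "0 0 0 0 -1" --pt "0 0 0 0 -1" --pt "0 1 1 0 -1" --pt "0 2 4 0 -1" --pt "0 3 7 0 1" --pt "0 5 10 0 1" --pt "0 7 10 0 1" --pt "0 7 10 0 1" --pt "0 7 10 0 1"

```text
t: 15.17
tcp_pos: [536.5, 353.3, 221.5]
tool_rot: [0.002, -3.141, 0.0]
force: [0.4, -0.4, -0.8]
opening: 60.4
finger_force: 0.0
```

```bash
cat > p.py <<'E'
from h import *
import sys
s=monitor.read_state();print(s["tcp_pos"],s["tool_rot"],s["force"],s["opening"])
n=sys.argv[1]; z=float(sys.argv[2]); x0,y0,x1,y1=map(int,sys.argv[3:7])
save("top",n); im=cv2.imread(f"pics/{n}.png"); h=cv2.cvtColor(im,cv2.COLOR_BGR2HSV)
m=np.zeros(h.shape[:2],np.uint8); m[y0:y1,x0:x1]=((h[:,:,2]>150)&(h[:,:,1]<60))[y0:y1,x0:x1]*255
c=max(cv2.findContours(m,cv2.RETR_EXTERNAL,cv2.CHAIN_APPROX_NONE)[0],key=cv2.contourArea)
P=np.array([pix2w("top",p[0],z)[:2] for p in c],np.float32); r=cv2.minAreaRect(P); print(r,cv2.boxPoints(r))
cv2.imwrite(f"pics/{n}c.png",cv2.resize(im[y0-15:y1+15,x0-15:x1+15],(480,480)))
E
python3 p.py top5 116 150 235 222 315
```

```text
[536.48647844 353.33648262 221.49439485] [ 1.65205475e-03 -3.14075677e+00  4.24201976e-04] [ 0.3697675  -0.44314792 -0.75090924] 60.36438128568652
((535.709716796875, 233.1409149169922), (54.05701446533203, 98.75408172607422), 89.85934448242188) [[486.26648 206.2337 ]
 [585.02026 205.99127]
 [585.15295 260.04813]
 [486.39917 260.29056]]
```

View pics/top5c.png

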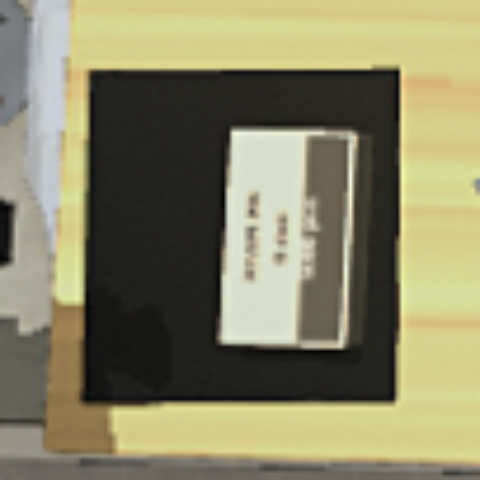

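The packet lies flat on the pad on a broad side, at (535.7, 233.1), measured 54 x 99 mm and aligned with x. I take it across its width.

Emit:
play_rows --pt "0 -3.5 0 0 1" --pt "0 -7 0 0 1" --pt "0 -10.5 0 0 1" --pt "0 -12 0 0 1" --pt "0 -12 -2 0 1" --pt "0 -12 -5 0 1" --pt "0 -12 -8 0 1" --pt "0 -12 -11 0 1" --pt "0 -12 -13 0 1" --pt "0 -12 -13.9 0 1" --pt "0 -12 -13.9 0 1" --pt "0 -12 -13.9 0 1"

```text
t: 16.22
tcp_pos: [537.2, 232.2, 83.8]
tool_rot: [0.0, 3.141, -0.0]
force: [0.3, 0.2, 0.7]
opening: 85.4
finger_force: 0.0
```

Emit:
play_rows --pt "0 0 0 0 -1" --pt "0 0 0 0 -1" --pt "0 0 0 0 -1" --pt "0 0 0 0 -1" --pt "0 0 0 0 -1" --pt "0 0 0 0 -1" --pt "0 0 0 0 -1"

```text
t: 16.8
tcp_pos: [537.6, 232.8, 84.9]
tool_rot: [-0.0, 3.139, 0.002]
force: [-1.1, -0.1, 7.3]
opening: 54.8
finger_force: 39.8
```

```bash
python3 - <<'E'
from h import *
print(monitor.read_state()["joint_pos"])
im=cv2.imread("pics/top3.png"); h=cv2.cvtColor(im,cv2.COLOR_BGR2HSV)
c0=np.array([677.4,61.8]); u=np.array([np.cos(np.radians(42.9)),np.sin(np.radians(42.9))]); v=np.array([-u[1],u[0]])
m=(h[:,:,2]>175)&(h[:,:,1]<50)
ys,xs=np.nonzero(m[160:260,235:345]); P=np.array([pix2w("top",(x+235,y+160),119)[:2] for x,y in zip(xs,ys)])-c0
Q=np.c_[P@u,P@v]; Q=Q[(abs(Q[:,0])<42)&(abs(Q[:,1])<64)]
r=cv2.minAreaRect(Q.astype(np.float32)); print(len(Q),r,Q.min(0),Q.max(0))
E
```

```text
[ 7.51195154e-01  3.27293181e-02 -1.90384621e-01  7.83869499e-04
 -1.34506933e+00 -2.32211689e+00]
2237 ((0.0115966796875, -0.020221710205078125), (127.9252700805664, 83.9371109008789), 89.98400115966797) [-41.97231534 -63.99035829] [41.97145509 63.9363129 ]
```

Emit:
play_rows --pt "0 0 2 0 -1" --pt "0 0 5 0 -1" --pt "0 0 8 0 -1" --pt "0 0 11 0 -1" --pt "0.5 -0.5 13 -0.1 -1" --pt "2 -2 13 -0.2 -1" --pt "4 -4 13 -0.3 -1" --pt "6 -6.5 13 -0.4 -1" --pt "8 -9 13 -0.5 -1" --pt "10 -12 13 -0.6 -1" --pt "12 -15 13 -0.7 -1" --pt "13 -16 13 -0.78 -1"

```text
t: 17.8
tcp_pos: [667.9, 68.6, 211.6]
tool_rot: [-1.206, -2.899, 0.003]
force: [-0.4, 0.1, -2.7]
opening: 54.9
finger_force: 38.7
```

```bash
python3 - <<'E'
from h import *
print(monitor.read_state()["tcp_pos"],monitor.read_state()["tool_rot"])
im=cv2.imread("pics/top3.png"); g=cv2.cvtColor(im,cv2.COLOR_BGR2GRAY)
c0=np.array([677.4,61.8]); u=np.array([np.cos(np.radians(42.9)),np.sin(np.radians(42.9))]); v=np.array([-u[1],u[0]])
for T in (205,220):
    ys,xs=np.nonzero(g[160:260,235:345]>T); P=np.array([pix2w("top",(x+235,y+160),119)[:2] for x,y in zip(xs,ys)])-c0
    Q=np.c_[P@u,P@v]; Q=Q[(abs(Q[:,0])<41)&(abs(Q[:,1])<64)]
    print(T,len(Q),cv2.minAreaRect(Q.astype(np.float32)),Q.min(0),Q.max(0))
E
```

```text
[667.87723314  68.60116211 211.60172104] [-1.20589359e+00 -2.89931157e+00  2.58775590e-03]
205 220 ((0.28045654296875, -0.01659393310546875), (81.21453094482422, 127.39092254638672), 0.10560336709022522) [-40.41615251 -63.65241446] [40.99346656 63.75359931]
220 170 ((1.8702621459960938, -3.4559478759765625), (73.0765380859375, 123.16594696044922), 2.7025303840637207) [-33.71419044 -63.65241446] [40.99346656 58.05288205]
```

```bash
python3 - <<'E'
from h import *
im=cv2.imread("pics/top3.png"); g=cv2.cvtColor(im,cv2.COLOR_BGR2GRAY)
c0=np.array([677.4,61.8]); u=np.array([np.cos(np.radians(42.9)),np.sin(np.radians(42.9))]); v=np.array([-u[1],u[0]])
ys,xs=np.nonzero(g[160:260,235:345]>210); P=np.array([pix2w("top",(x+235,y+160),119)[:2] for x,y in zip(xs,ys)])-c0
a,b=P@u,P@v
for s in(1,-1):
    k=(abs(a)<25)&(abs(b-56*s)<8); print("end",s,k.sum(),np.median(b[k]),np.polyfit(a[k],b[k],1))
    k=(abs(b)>32)&(abs(b)<52)&(abs(a-33.5*s)<7); print("long",s,k.sum(),np.median(a[k]))
E
```

```text
end 1 34 56.63167181873003 [1.32434730e-02 5.65662849e+01]
long 1 33 34.91250607476443
end -1 35 -55.32599730564174 [ 1.83601501e-02 -5.53656119e+01]
long -1 33 -32.02924338863319
```

Emit:
play_rows --pt "0.6 -0.4 -1 -0.02 -1" --pt "1.1 -0.7 -3 -0.02 -1" --pt "1.1 -0.7 -5 -0.02 -1" --pt "1.1 -0.7 -6.5 -0.02 -1" --pt "1.1 -0.7 -6.5 -0.02 -1" --pt "1.1 -0.7 -6.5 -0.02 -1"

```text
t: 18.3
tcp_pos: [676.9, 65.9, 146.3]
tool_rot: [-1.221, -2.892, 0.003]
force: [-0.2, -0.5, -1.1]
opening: 54.6
finger_force: 38.6
```

```bash
python3 - <<'E'
from h import *
s=monitor.read_state();print(s["tcp_pos"],s["tool_rot"],s["force"])
save("scene","sc6");save("top","top6");b=cv2.imread("pics/sc6.png");a=cv2.imread("pics/top6.png")
cv2.imwrite("pics/c6.png",np.hstack([cv2.resize(a[160:300,240:380],(390,390)),cv2.resize(b[190:330,220:360],(390,390))]))
E
```

```text
[676.91173662  65.85620201 146.30192162] [-1.22051535 -2.89203814  0.00293412] [-0.17079944 -0.48870269 -1.1087772 ]
```

View pics/c6.png

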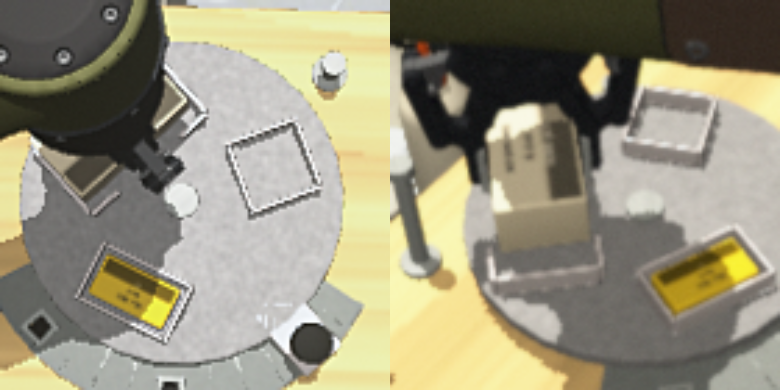

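The packet hangs above the compartment. By the readings it is 2 mm short in x and 4 mm too far in y, so I correct that and lower.

Emit:
play_rows --pt "0.23 -0.42 0 -0.013 -1" --pt "0.23 -0.42 0 -0.013 -1" --pt "0.23 -0.42 -0.8 -0.013 -1" --pt "0.23 -0.42 -1.5 -0.013 -1" --pt "0.23 -0.42 -1.5 -0.013 -1" --pt "0.23 -0.42 -1.5 -0.013 -1"

```text
t: 18.9
tcp_pos: [679.5, 61.1, 131.7]
tool_rot: [-1.242, -2.884, 0.002]
force: [0.6, 0.4, -2.1]
opening: 54.8
finger_force: 38.7
```

Emit:
play_rows --pt "0 0.05 -0.5 0.01 -1" --pt "0 0.05 -1 0.01 -1" --pt "0 0.05 -1.4 0.01 -1" --pt "0 0.05 -1.7 0.01 -1" --pt "0 0.05 -1.9 0.01 -1" --pt "0 0.05 -2.0 0.01 -1" --pt "0 0.05 -2.0 0.01 -1"

```text
t: 19.48
tcp_pos: [680.0, 61.7, 112.8]
tool_rot: [-1.228, -2.891, 0.0]
force: [0.9, 0.4, -2.7]
opening: 54.2
finger_force: 38.8
```

Emit:
play_rows --pt "0 0 -0.1 0 -1" --pt "0 0 -0.2 0 -1" --pt "0 0 -0.25 0 -1" --pt "0 0 -0.25 0 -1"

```text
t: 19.82
tcp_pos: [680.1, 61.7, 110.4]
tool_rot: [-1.228, -2.892, -0.0]
force: [-0.0, 0.7, -1.7]
opening: 54.4
finger_force: 38.8
```

Emit:
play_rows --pt "0 0 -0.1 0 -1" --pt "0 0 -0.2 0 -1" --pt "0 0 -0.2 0 -1"

```text
t: 20.07
tcp_pos: [680.4, 61.6, 109.9]
tool_rot: [1.227, 2.89, 0.001]
force: [-3.2, 0.5, 4.2]
opening: 54.4
finger_force: 39.3
```

Emit:
play_rows --pt "0 0 0.1 0 0.6" --pt "0 0 0.1 0 0.6" --pt "0 0 0.1 0 0.6" --pt "0 0 0.1 0 0.6" --pt "0 0 2 0 0.6" --pt "0 0 5 0 0.6" --pt "0 0 8 0 0.6" --pt "0 0 11 0 0.6" --pt "-3 0 13 0 0.6" --pt "-7 0 13 0 0.6" --pt "-11 0 13 0 0.6" --pt "-15 0 13 0 0.6"

```text
t: 21.07
tcp_pos: [528.7, 61.5, 238.1]
tool_rot: [-1.229, -2.891, -0.0]
force: [0.0, 1.7, 1.6]
opening: 68.5
finger_force: 0.0
```

Emit:
play_rows --pt "-3 -3 2 0 0.6" --pt "-6 -6 2 0 0.6" --pt "-9 -9 2 0 0.6" --pt "-9 -12 2 0 0.6" --pt "-9 -15 2 0 0.6" --pt "-9 -19 2 0 0.6" --pt "-9 -23 2 0 0.6" --pt "-9 -27 2 0 0.6" --pt "-9 -30 2 0 0.6" --pt "-9 -30 2 0 0.6"

```text
t: 21.9
tcp_pos: [439.2, -242.5, 257.8]
tool_rot: [-1.235, -2.887, 0.002]
force: [0.1, 2.1, -0.7]
opening: 68.5
finger_force: 0.0
```

```bash
python3 - <<'E'
from h import *
s=monitor.read_state();print(s["tcp_pos"],s["force"],s["t"])
save("scene","sc7");save("top","top7");b=cv2.imread("pics/sc7.png");a=cv2.imread("pics/top7.png")
cv2.imwrite("pics/c7.png",np.hstack([cv2.resize(a[150:320,225:395],(400,400)),cv2.resize(b[190:360,235:405],(400,400))]))
E
```

```text
[ 439.16664354 -242.45225124  257.84966545] [ 0.14779793  2.13159465 -0.67981291] 21.9
```

View pics/c7.png

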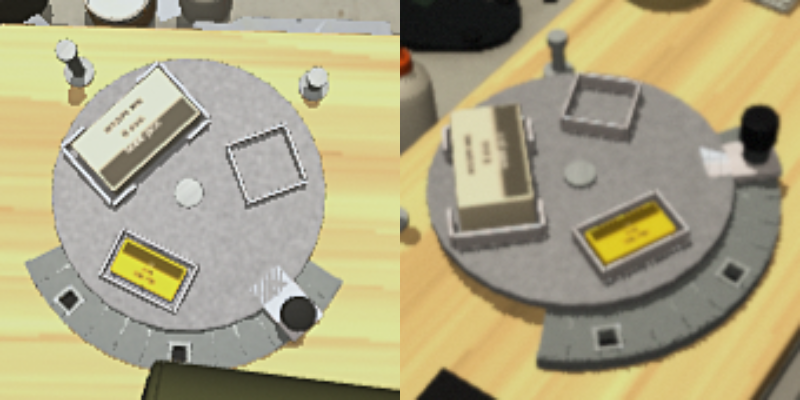

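The packet lies flat inside the walls of the long compartment, which faces the tall post. The knob top in the scene view is at about (388,240), which matches the home height. Handing in.

```bash
python3 -c "
from rig import workorder
print(workorder.finish_job())"
```

```text
the job is handed in; nothing more can be done
None
```

I did the job in the order asked and handed it in at about 22 s. From the last camera views, the turntable is locked with its long compartment facing the tall post, and the packet, tipped on the pad and regrasped across its width, lies flat inside it; I have not seen the judging result.

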